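Stop the stirrer and hold the filter cell's collar home

TASK

Stop the magnetic stirrer by turning its black speed knob fully anticlockwise to its end stop. Then turn the blue knurled collar on top of the filter cell until its hidden keyways drop over the pins, push it down fully home against the spring-loaded seal, and finish while still holding it pushed home with the gripper. Leave the bottle, the flask and the jar standing where they are.

Things in the scene. Friction and masses are not known exactly. Their poses are not given: they have to be found in the camera images.
- speed_knob (a joint): Angle of the stirrer's black speed knob (rad): 0 = end stop, fully anticlockwise seen from above (off); grows clockwise, starts at 0.6 to 1.3. Stiff by friction (0.04 N m), stays where left. Vertical axis, on the stirrer's low front deck (66 mm above the bench), 150 mm from the cell's axis. Grip: bar 42 mm long, 14 mm wide, top 110 mm, foot 78 mm above the bench.
- speed_knob_grip (a point): Point on the knob's vertical axis, 7 mm below the top of its grip bar, 103 mm above the bench. Turns with the knob: its x axis runs along the bar (42 mm), its y axis across it (14 mm, the way to pinch), z up.
- collar_grip (a point): Point on the axis of the loose blue knurled collar (58 mm across, 40 tall, 0.13-0.2 kg), 22 mm above its lower edge, 18 below its flat top, on which a stub 18 across stands 8 up. It sits on hidden pins, 11 mm above home. 4 keyways fit 4 pins every 90 deg, to about 0.15 rad. Turned 0.4 to 1.15 rad clockwise (from above) it lines up and can sink 6 mm to the seal, then 5 mm against its spring. z up.
- cell_seat (a point): Fixed point on the cell's vertical axis, 164 mm above the bench: where collar_grip lies when the collar is fully home on the cell's steel neck (57 mm across, 11 mm tall, on a flange 72 mm across). z up; x points from the knob towards the cell (stirrer's length). Stirrer: white, 310 x 170 mm, from 205 mm before to 105 mm beyond the cell's axis, plate top at 90 mm.
- seal (a joint): How far the red spring-loaded seal ring (52 mm across, under the collar round the spigot) is pressed down (m): 0 = free, 0.005 = collar fully home on the neck. Spring: 3 N at 0, 9 N at 0.005, so the collar, let go, rises again. It moves only once the keyways have dropped over the pins.
- amber_bottle: Bystander: closed amber bottle, 54 mm across, about 115 mm tall, standing on the bench beside the stirrer on its +y side. Origin at the centre of its underside.
- flask: Bystander: clear conical flask, 72 mm across at the foot, 110 mm tall, on the bench beside the stirrer on its -y side. Origin at the centre of its underside.
- sample_jar: Bystander: clear lidded sample jar, 48 mm across, about 55 mm tall, on the bench on the far -y side of the stirrer. Origin at the centre of its underside.
Mind the look-alikes: they are no part of the job. Leave any green or orange look-alike of the part that bears collar_grip alone.

How it is judged:
On the way, in this order (a step that is already met when the one before it is completed fails the run):
1. the speed knob is fully anticlockwise, at its end stop (value of joint speed_knob below 0.07 rad), for 0.2 s.
2. the collar's keyways have dropped over the pins (z of collar_grip in the frame of cell_seat below 0.0065 m and horizontal distance between collar_grip and cell_seat below 0.004 m), for 0.2 s.
At the end, for the whole second after the job is handed in: Through the last second the gripper's fingers are on the collar (over 1 N) and keep it fully home: within 1.8 mm of its lowest seat, centred within 4 mm, level within 0.08 rad, with the seal pressed in by more than 3 mm; the speed knob is within 0.1 rad of its anticlockwise end stop (value of joint speed_knob below 0.1 rad and z of collar_grip in the frame of cell_seat below 0.0018 m and horizontal distance between collar_grip and cell_seat below 0.004 m and angle between collar_grip's own z axis and vertical below 0.08 rad and value of joint seal above 0.003 m and contact force between the fingers and collar above 1 N); the arm keeps its last pose, push and grip.
It fails at once if the bottle, the flask or the jar is moved by more than 30 mm or tipped (distance of any of amber_bottle, flask, sample_jar from where it was at the start of the episode above 0.03 m or angle between any of amber_bottle, flask, sample_jar's own z axis and vertical above 0.5 rad).
It also fails if it takes over 51 s, if anything falls off the work surface, if the arm or the gripper's body presses on something with over 40 N, if the wrist force passes 120 N, or if a joint passes its speed limit or range.

ROBOT

A 6-joint arm with a two-finger parallel gripper is mounted at the origin on the work surface. World frame = base frame: x ahead of the robot, y to its left, z up, the work surface at z = 0. Lengths are in m, angles in rad, forces in N, time in s.
With the tool pointing down it reaches from about 0.35 to 0.975 m from the base axis. Payload 4.9 kg.
Tool frame: the origin (TCP) lies where the fingers leave the gripper's body, on its centre line; the fingertips stand 73 mm ahead of it and the grasp point (between the pads) lies 54 mm ahead of it; z points along the fingers, y is the direction in which the jaws open and shut (so a half turn about z gives the same grasp; the last joint's range is limited). The gripper opens to 85 mm and grips with 20 to 120 N. Pads are 22 mm wide; open, the fingers measure 114 mm over their backs; the gripper's body (76 mm by 85 mm) begins 54 mm behind the grasp point. The pads swing forward as they close: fully open they stand 13 mm farther back than shut.
Start: joints at [1.045, 0.053, 1.613, -0, 1.476, -0.119], TCP at [0.247, 0.574, 0.304] pointing down, gripper open.
Joint ranges: [-3.01, 3.01], [-1.01, 2.22], [0.06, 2.58], [-1.02, 4.17], [0.09, 2.62], [-3.14, 3.14]. Speed limits (rad/s): [2.57, 2.57, 3.14, 3.14, 3.14, 3.14].

INTERFACE

Orientations are given as a rotation vector (axis times angle).
In Python, from station import monitor, vision, workorder gives the robot as it stands.
- The arm moves only by the tool arm_command, never from a script. Its argument "rows" is text: rows parted by semicolons, each of 6 numbers parted by spaces: the shift along the world's x, y, z in mm, then the turn, a rotation vector about the world's x, y, z in degrees. In form: tx ty tz wx wy wz; .... A call has 1 to 12 rows; each row is the pose to reach, as a shift and turn from the pose measured when the call began; what a row does not reach only later rows make up. A row lasts 1/8 s, in which the tool goes at most 62.5 mm and 10.7 degrees, less where a joint would pass 70% of its speed; a pose out of reach is approached as far as the arm can. A call with a gripper value outside its range is refused whole. "jaw" is the opening, from 0 (shut) to 1 (fully open), set as the call begins (left out, the last holds). The fingers move at their own pace and stop on an object; "squeeze" is the grip in N (left out, the last holds). Time passes only in rows, so rows that repeat a pose let the fingers close. It gives the time, the measured TCP pose, the force and the opening at its end, in the units of the state.
- monitor.get_obs(): the state, without advancing time (a new reading comes with each control period).
- vision.get_image(name): name is "side" or "top"; returns a dict with "frame" (384x512x3 uint8, red, green, blue), "vfov" (degrees; the focal length in pixels is half the picture's height over the tangent of half this angle, whatever the lens; pixels are square), "cx", "cy" (the principal point, pixels), "distortion" ([k1, k2, p1, p2, k3] as OpenCV has them; the pictures are not rectified), "R" (3x3) and "t" (3): a world point X has camera coordinates R X + t. Camera axes: x right, y down, z forward; pixel columns grow to the right and rows downward; lengths in m; the calibration is good to about 2 mm. A picture is of the moment at which its call begins. There is no depth.
- workorder.finish_job(): hands the job in, once; it reports no verdict.
The state is a dict: "t": time; "q": joint angles; "dq": joint speeds; "effort": joint torques, N m; "tool_pos": TCP position; "tool_rot": TCP orientation; "contact_force": force on the tool from outside, world axes, zero at the start; "wrist_torque": the same for the moment, N m; "opening": finger opening in m.
Only numpy, scipy, OpenCV 4.12 (cv2) and the standard library are available. Lean on these libraries where they do the work, as an engineer would, in place of code of your own. Each camera call takes 0.05 s, during which the arm holds its last target. There are 200 camera calls.

## Working session

There is one attempt and no reset: what is moved stays moved. The work goes in short steps, Python scripts to look and compute and a tool call to move; the robot and the scene stay as the last step left them, time stands still between calls to the robot, and variables do not carry over. Pictures are saved under pics/ and viewed, about 8 in all and at most 12, crops included, and the job is handed in when it is done.

Besides the shell and the picture viewer there is one more tool, called after ">>>" by a JSON object that holds its "name" and its "arguments", one argument or row to a line. arm_command: Moves the arm, as the interface text tells. Its arguments: {"type":"object","properties":{"rows":{"type":"string"},"jaw":{"type":"number"},"squeeze":{"type":"number"}},"required":["rows"]}

```bash
mkdir -p pics; cat > h.py <<'E'
import numpy as np, cv2
from station import monitor, vision, workorder
def cam(n):
    d=vision.get_image(n); f=d["frame"].shape[0]/2/np.tan(np.radians(d["vfov"])/2)
    d["K"]=np.array([[f,0,d["cx"]],[0,f,d["cy"]],[0,0,1]]); d["R"]=np.array(d["R"]); d["t"]=np.array(d["t"]); d["D"]=np.array(d["distortion"],float)
    return d
def ray(d,uv):
    p=cv2.undistortPoints(np.array(uv,float).reshape(-1,1,2),d["K"],d["D"]).reshape(-1,2)
    v=np.c_[p,np.ones(len(p))]@d["R"]; return -d["R"].T@d["t"],v
def onz(d,uv,z):
    c,v=ray(d,uv); return c+v*((z-c[2])/v[:,2])[:,None]
def proj(d,X):
    return cv2.projectPoints(np.array(X,float).reshape(-1,3),cv2.Rodrigues(d["R"])[0],d["t"],d["K"],d["D"])[0].reshape(-1,2)
def save(img,n): cv2.imwrite("pics/"+n,cv2.cvtColor(img,cv2.COLOR_RGB2BGR))
E
python3 - <<'E'
from h import *
a=cam("top");b=cam("side")
np.set_printoptions(precision=3,suppress=True)
for d in(a,b): print(-d["R"].T@d["t"],d["R"][2],d["K"][0,0])
save(a["frame"],"t0.png");save(b["frame"],"s0.png")
print(monitor.get_obs())
E
```

```text
[0.579 0.051 0.904] [ 0.09   0.026 -0.996] 363.176656283646
[ 0.59  -0.645  0.594] [ 0.038  0.836 -0.547] 365.5249341369005
{'t': 0.1, 'q': array([ 1.045,  0.053,  1.614, -0.   ,  1.476, -0.119]), 'dq': array([-0.001,  0.   , -0.004,  0.001, -0.001,  0.001]), 'effort': array([  0.   , -39.491, -37.136,  -0.   ,   0.004,  -0.   ]), 'tool_pos': array([0.247, 0.574, 0.303]), 'tool_rot': array([-0.634, -3.076,  0.003]), 'contact_force': array([ 0.267,  0.846, -0.861]), 'wrist_torque': array([ 0.03 ,  0.009, -0.01 ]), 'opening': 0.08523920379168956}
```

View pics/t0.png

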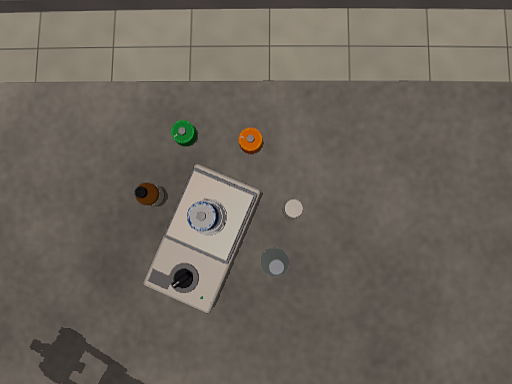

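View pics/s0.png

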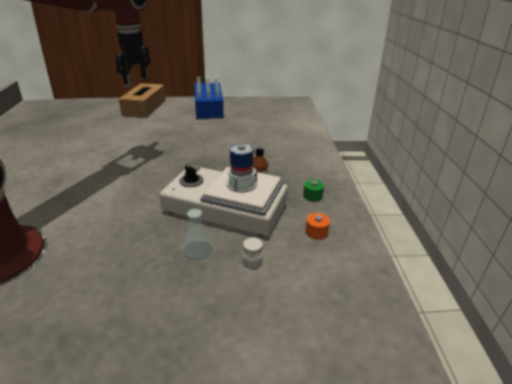

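The top view shows the stirrer, with the knob at about (182,278), the collar at (202,216), the bottle at (148,194), the flask at (275,263) and the jar at (293,208). The decoys are green at (183,132) and orange at (250,139).

```bash
python3 - <<'E'
from h import *
np.set_printoptions(precision=4,suppress=True)
a=cam("top");b=cam("side")
im=a["frame"]
save(cv2.resize(im[155:320,125:310],None,fx=3.2,fy=3.2,interpolation=cv2.INTER_CUBIC),"t1.png")
save(cv2.resize(b["frame"][135:245,150:300],None,fx=5,fy=5,interpolation=cv2.INTER_CUBIC),"s1.png")
# stirrer outline: white
hsv=cv2.cvtColor(im,cv2.COLOR_RGB2HSV); 
w=((hsv[...,2]>150)&(hsv[...,1]<50)).astype(np.uint8); w[:150]=0
cs=max(cv2.findContours(w,0,1)[0],key=cv2.contourArea); r=cv2.minAreaRect(cs); print(r, onz(a,cv2.boxPoints(r),.08))
print("collar top approx",onz(a,[[202,216]],.201),"knob",onz(a,[[182,278]],.11))
for d in(a,b):
    h=cv2.cvtColor(d["frame"],cv2.COLOR_RGB2HSV); m=(h[...,0]>100)&(h[...,0]<125)&(h[...,1]>110); m[:140]=0
    ys,xs=np.nonzero(m); print("blue",len(xs),xs.min(),xs.max(),ys.min(),ys.max(),xs.mean(),ys.mean())
for n,uv,z in(("bottle",(141,192),.115),("flask",(277,267),.11),("jar",(293,208),.055)): print(n,onz(a,[uv],z))
E
```

```text
((209.68418884277344, 214.80007934570312), (65.39048767089844, 70.48355865478516), 23.68208885192871) [[0.5546 0.265  0.08  ]
 [0.703  0.2035 0.08  ]
 [0.6432 0.0651 0.08  ]
 [0.4973 0.1277 0.08  ]]
collar top approx [[0.5936 0.1632 0.201 ]] knob [[0.461  0.2188 0.11  ]]
blue 95 140 217 187 287 199.8736842105263 217.10526315789474
blue 243 231 251 153 166 241.1440329218107 159.89300411522635
bottle [[0.647  0.3133 0.115 ]]
flask [[0.487  0.0135 0.11  ]]
jar [[ 0.6168 -0.0261  0.055 ]]
```

View pics/t1.png

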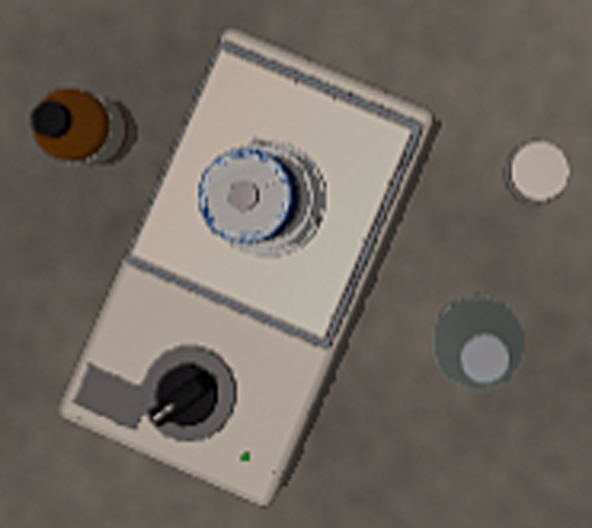

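View pics/s1.png

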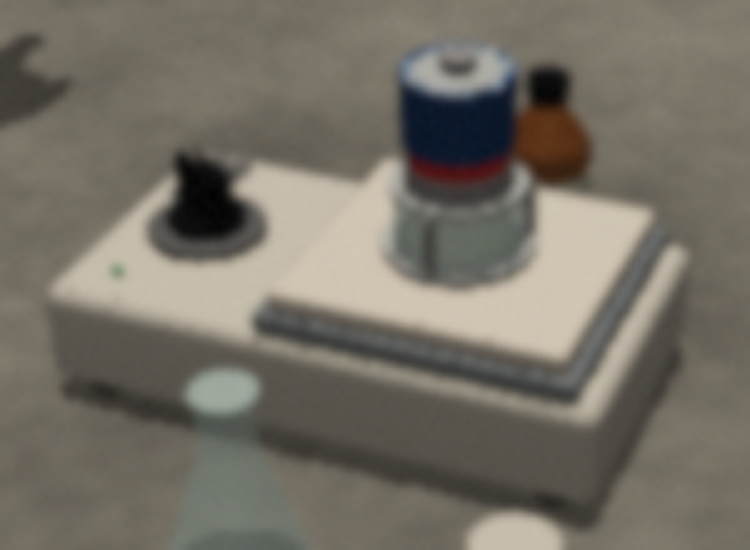

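The crops show the knob bar's pointer end at crop (155,415), which is about full-frame (174,284). The bar points to the lower left of the picture. I'll enhance the knob, refine the collar top from its disc, and use the known 150 mm as a check.

```bash
python3 - <<'E'
from h import *
np.set_printoptions(precision=4,suppress=True)
a=cam("top");b=cam("side")
def enh(c,k): 
    c=cv2.resize(c,None,fx=k,fy=k,interpolation=cv2.INTER_CUBIC); return np.uint8(255*np.clip(c/140.,0,1)**.5)
A=enh(a["frame"][258:298,160:210],12);B=enh(b["frame"][155:195,170:220],12)
im=np.vstack([A,B])[:, :]
im=np.hstack([A,B]) ; im=cv2.resize(im,(800,320)); save(im,"k.png")
# bar in side by dark
h=a["frame"].max(2); sub=h[258:298,160:210]
print(sub.min())
# collar disc top: bright low-sat within neighbourhood, ellipse of blue boundary
hs=cv2.cvtColor(a["frame"],cv2.COLOR_RGB2HSV)
m=((hs[...,0]>95)&(hs[...,0]<130)&(hs[...,1]>70)).astype(np.uint8); m[:195]=0;m[240:]=0;m[:,:180]=0;m[:,230:]=0
p=cv2.findNonZero(m); e=cv2.minEnclosingCircle(p); print("circle",e,cv2.fitEllipse(cv2.convexHull(p)))
for c in(e[0],cv2.fitEllipse(cv2.convexHull(p))[0]): print(onz(a,[c],.193), onz(a,[c],.180))
c,v=ray(a,[[202,216]]);print("prior proj of cell->knob:",proj(a,[[.5936,.1632,.193],[.4556,.2219,.11],[.4556,.2219,.078]]))
# side: collar blue box
hs=cv2.cvtColor(b["frame"],cv2.COLOR_RGB2HSV)
m=((hs[...,0]>100)&(hs[...,0]<130)&(hs[...,1]>110)).astype(np.uint8);m[:140]=0;m[180:]=0;m[:,:220]=0;m[:,270:]=0
ys,xs=np.nonzero(m);print("side blue",xs.min(),xs.max(),ys.min(),ys.max(),"pred",proj(b,[[.5936,.1632,.193],[.5936,.1632,.153]]))
E
```

```text
0
circle ((202.3709716796875, 216.0), 15.66109561920166) ((202.22836303710938, 215.8990936279297), (28.814970016479492, 31.381731033325195), 94.18601989746094)
[[0.5937 0.1638 0.193 ]] [[0.594  0.1659 0.18  ]]
[[0.5939 0.1641 0.193 ]] [[0.5942 0.1661 0.18  ]]
prior proj of cell->knob: [[202.6712 216.0765]
 [180.5048 280.5143]
 [183.5911 278.3139]]
side blue 231 251 153 166 pred [[241.1437 148.5133]
 [241.2478 162.8518]]
```

View pics/k.png

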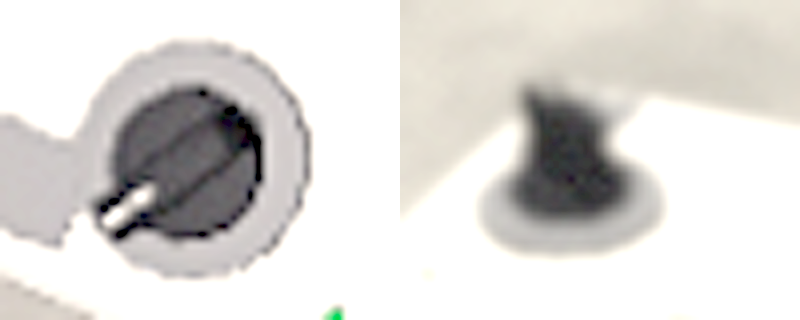

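The knob-bar centre is at about (181.0,280.2), which agrees with the 150 mm prediction of (180.5,280.5). Next I'll work out the bar's direction and plan the move.

```bash
python3 - <<'E'
from h import *
from scipy.spatial.transform import Rotation as R
np.set_printoptions(precision=4,suppress=True)
a=cam("top"); o=monitor.get_obs()
P=np.array([[106,223],[229,132],[168,178]])/8+[160,258]; X=onz(a,P,.11); print(X)
d=X[1]-X[0]; ang=np.degrees(np.arctan2(d[1],d[0])); print("len",np.linalg.norm(d),"bar",ang)
y=R.from_rotvec(o["tool_rot"]).as_matrix()[:,1]; yaw=np.degrees(np.arctan2(y[1],y[0])); print("jaw",yaw,"turn",(ang+90-yaw+90)%180-90, o["tool_pos"],o["t"])
print((X[2]-o["tool_pos"])*1000)
E
```

```text
[[0.4439 0.2375 0.11  ]
 [0.4687 0.2045 0.11  ]
 [0.4562 0.2208 0.11  ]]
len 0.041232509677361216 bar -53.09766018203725
jaw 66.69466501636332 turn -29.79232519840057 [0.2472 0.5739 0.3036] 0.35
[ 208.9534 -353.0605 -193.6078]
```

>>> {"name": "arm_command", "arguments": {
  "rows": "26 -44 0 0 0 -4;52 -88 0 0 0 -8;78 -132 0 0 0 -12;104 -176 0 0 0 -16;131 -221 0 0 0 -20;157 -265 0 0 0 -24;183 -309 -10 0 0 -28;209 -353 -30 0 0 -30;209 -353 -60 0 0 -30;209 -353 -60 0 0 -30",
  "jaw": 0.55
}}

```text
t: 1.6
tool_pos: [0.455, 0.2199, 0.2409]
tool_rot: [-1.409, -2.803, 0.007]
contact_force: [0.7, -0.1, 0.4]
opening: 0.0469
```

>>> {"name": "arm_command", "arguments": {
  "rows": "1 1 -25 0 0 0;1 1 -50 0 0 0;1 1 -72 0 0 0;1 1 -83 0 0 0;1 1 -83 0 0 0"
}}

```text
t: 2.22
tool_pos: [0.4559, 0.2213, 0.1581]
tool_rot: [-1.408, -2.803, 0.007]
contact_force: [-0.4, 0.3, 0.4]
opening: 0.0471
```

```bash
python3 - <<'E'
from h import *
a=cam("top");b=cam("side");o=monitor.get_obs();print(o["tool_pos"],o["contact_force"],o["t"])
A=cv2.resize(a["frame"][190:384,110:300],(400,408));B=cv2.resize(b["frame"][100:230,120:247],(400,408),interpolation=cv2.INTER_CUBIC)
save(np.hstack([A,B]),"g1.png")
E
```

```text
[0.4566768  0.22135653 0.1592677 ] [-0.41582288 -1.35558153  0.17171498] 2.325
```

View pics/g1.png

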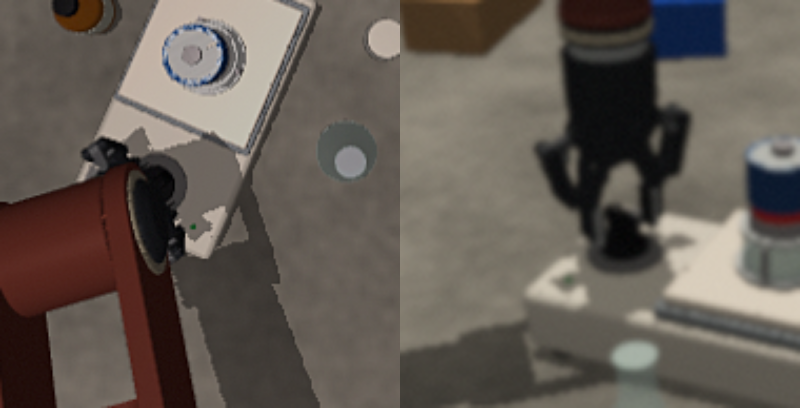

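The side view shows the fingers straddling the knob bar at crop (622,235). I'll close the jaws now.

>>> {"name": "arm_command", "arguments": {
  "rows": "0 0 0 0 0 0;0 0 0 0 0 0;0 0 0 0 0 0;0 0 0 0 0 0;0 0 0 0 0 0",
  "jaw": 0,
  "squeeze": 40
}}

```text
t: 2.95
tool_pos: [0.4573, 0.2216, 0.1605]
tool_rot: [-1.41, -2.806, 0.003]
contact_force: [-1.5, -0.4, 5.2]
opening: 0.0132
```

```bash
python3 -c "
from h import *
print(monitor.get_obs())"
```

```text
{'t': 2.95, 'q': array([ 3.04583150e-01, -9.16082631e-02,  2.00525649e+00,  8.69874123e-05,
        1.23033308e+00, -3.34965262e-01]), 'dq': array([ 6.18369192e-04, -7.75130541e-05,  1.19210739e-03,  6.01031677e-04,
        9.96773855e-05, -8.45228462e-04]), 'effort': array([-1.07415025e-01, -2.68285060e+01, -3.12233126e+01, -3.29082389e-02,
       -3.62280356e-01, -2.25012365e-02]), 'tool_pos': array([0.45733344, 0.22156752, 0.16054966]), 'tool_rot': array([-1.40975863e+00, -2.80553930e+00,  2.51868570e-03]), 'contact_force': array([-1.53425787, -0.43358417,  5.20463364]), 'wrist_torque': array([-0.03930209,  0.25195739,  0.01633072]), 'opening': 0.013240885177161602}
```

>>> {"name": "arm_command", "arguments": {
  "rows": "0 0 1 0 0 5;0 0 1 0 0 10;0 0 1 0 0 15;0 0 1 0 0 20;0 0 1 0 0 25;0 0 1 0 0 30;0 0 1 0 0 30;0 0 1 0 0 30"
}}

```text
t: 3.95
tool_pos: [0.4577, 0.2223, 0.1606]
tool_rot: [0.636, 3.076, 0.002]
contact_force: [5.9, 5.4, -7.5]
opening: 0.0129
```

```bash
cat >> h.py <<'E'
def st():
    from scipy.spatial.transform import Rotation as R
    o=monitor.get_obs(); np.set_printoptions(precision=4,suppress=True)
    m=R.from_rotvec(o["tool_rot"]).as_matrix(); print("t",o["t"],"pos",o["tool_pos"],"jaw",np.degrees(np.arctan2(m[1,1],m[0,1])),"z",m[:,2],"F",o["contact_force"],"T",o["wrist_torque"],"q",o["q"],"op",o["opening"])
E
python3 -c "
from h import *
st()"
```

```text
t 3.95 pos [0.4577 0.2223 0.1606] jaw 66.62774826417049 z [ 0.0007  0.0011 -1.    ] F [ 5.8949  5.3595 -7.5067] T [ 0.8426 -0.8889  0.045 ] q [ 0.3055 -0.0918  2.0053  0.0009  1.227  -0.8577] op 0.012941838254152323
```

>>> {"name": "arm_command", "arguments": {
  "rows": "0 0 1 0 0 4;0 0 1 0 0 8;0 0 1 0 0 12;0 0 1 0 0 12;0 0 1 0 0 12"
}}

```text
t: 4.58
tool_pos: [0.4579, 0.2227, 0.1606]
tool_rot: [0.311, 3.125, 0.005]
contact_force: [4.2, 3.9, -5.5]
opening: 0.013
```

```bash
python3 -c "
from h import *
st()"
```

```text
t 4.575 pos [0.4579 0.2227 0.1606] jaw 78.62165773556883 z [ 0.0017  0.0029 -1.    ] F [ 4.1764  3.9364 -5.4605] T [ 0.4975 -0.631   0.0243] q [ 0.3056 -0.0919  2.0054  0.0024  1.2255 -1.0674] op 0.012957758197864292
```

>>> {"name": "arm_command", "arguments": {
  "rows": "0 0 0 0 0 4;0 0 0 0 0 8;0 0 0 0 0 12;0 0 0 0 0 12;0 0 0 0 0 12"
}}

```text
t: 5.2
tool_pos: [0.458, 0.2231, 0.1606]
tool_rot: [-0.015, 3.14, 0.007]
contact_force: [1.7, 3.4, -1.7]
opening: 0.013
```

```bash
python3 -c "
from h import *
st()"
```

```text
t 5.2 pos [0.458  0.2231 0.1606] jaw 90.56476534580536 z [ 0.0017  0.0044 -1.    ] F [ 1.6626  3.3539 -1.6715] T [ 0.5481 -0.24   -0.0042] q [ 0.3056 -0.0916  2.0051  0.0039  1.225  -1.2763] op 0.012970045968252504
```

>>> {"name": "arm_command", "arguments": {
  "rows": "0 0 0 0 0 4;0 0 0 0 0 8;0 0 0 0 0 12;0 0 0 0 0 12;0 0 0 0 0 12"
}}

```text
t: 5.82
tool_pos: [0.458, 0.2234, 0.1606]
tool_rot: [-0.34, 3.122, 0.009]
contact_force: [1.3, 6.0, -1.4]
opening: 0.0133
```

```bash
python3 -c "
from h import *
st()"
```

```text
t 5.825 pos [0.458  0.2234 0.1606] jaw 102.42334355073295 z [ 0.0009  0.006  -1.    ] F [ 1.3468  6.0133 -1.4166] T [ 0.7486 -0.1648 -0.6121] q [ 0.3056 -0.0911  2.0047  0.0058  1.2254 -1.484 ] op 0.013314624214592178
```

The wrist torque jumped to -0.61 N m, so the knob is at its stop. I'll push slightly further, then release and check from above.

>>> {"name": "arm_command", "arguments": {
  "rows": "0 0 0 0 0 3;0 0 0 0 0 3;0 0 0 0 0 3"
}}

```text
t: 6.2
tool_pos: [0.458, 0.2235, 0.1606]
tool_rot: [-0.417, 3.112, 0.01]
contact_force: [0.7, 3.6, -0.9]
opening: 0.0131
```

```bash
python3 -c "
from h import *
st()"
```

```text
t 6.2 pos [0.458  0.2235 0.1606] jaw 105.24707907020091 z [ 0.0005  0.0067 -1.    ] F [ 0.7367  3.5913 -0.8783] T [ 0.587  -0.1091 -1.6329] q [ 0.3052 -0.091   2.0046  0.0066  1.2256 -1.5339] op 0.013102030644849067
```

>>> {"name": "arm_command", "arguments": {
  "rows": "0 0 0 0 0 0;0 0 0 0 0 0;0 0 0 0 0 0;0 0 0 0 0 0",
  "jaw": 0.5
}}

```text
t: 6.7
tool_pos: [0.4579, 0.2233, 0.1605]
tool_rot: [-0.417, 3.113, 0.01]
contact_force: [-0.1, -0.7, -0.4]
opening: 0.0428
```

>>> {"name": "arm_command", "arguments": {
  "rows": "0 0 30 0 0 0;0 0 70 0 0 0;-10 0 110 0 0 0;-40 0 120 0 0 0;-80 0 120 0 0 0;-80 0 120 0 0 0",
  "jaw": 1
}}

```text
t: 7.45
tool_pos: [0.3764, 0.2234, 0.2805]
tool_rot: [-0.42, 3.112, 0.009]
contact_force: [0.0, -0.2, 0.2]
opening: 0.0854
```

```bash
python3 - <<'E'
from h import *
st()
a=cam("top")
A=cv2.resize(a["frame"][190:310,130:290],(800,600),interpolation=cv2.INTER_CUBIC)
save(np.uint8(255*np.clip(A/160.,0,1)**.6),"k2.png")
E
```

```text
t 7.45 pos [0.3764 0.2234 0.2805] jaw 105.37957994854257 z [ 0.0009  0.0062 -1.    ] F [ 0.0232 -0.2297  0.2403] T [-0.0048 -0.015   0.0179] q [ 0.3627 -0.4111  2.0574  0.0055  1.4922 -1.477 ] op 0.08544898195775211
```

View pics/k2.png

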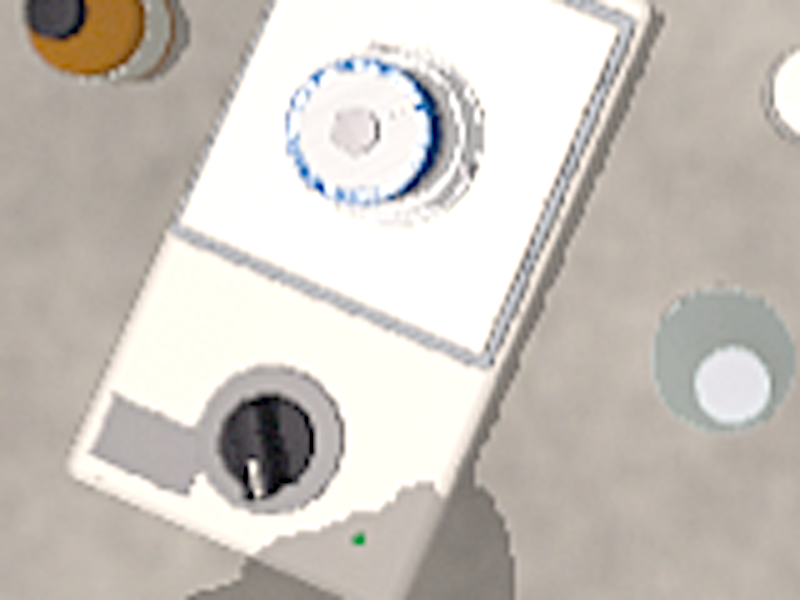

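The knob pointer now points down in the picture, at crop (255,480). That is about 66° from its start and hard against the stop. Next is the collar, over (0.594,0.164).

>>> {"name": "arm_command", "arguments": {
  "rows": "30 -8 15 0 0 0;70 -19 20 0 0 0;115 -31 20 0 0 0;160 -43 20 0 0 0;200 -54 20 0 0 0;218 -59 20 0 0 0;218 -59 20 0 0 0;218 -59 20 0 0 0",
  "jaw": 1
}}

```text
t: 8.5
tool_pos: [0.5953, 0.1644, 0.3001]
tool_rot: [-0.419, 3.112, 0.009]
contact_force: [-0.2, -0.3, -0.4]
opening: 0.0856
```

```bash
python3 -c "
from h import *
st()"
```

```text
t 8.5 pos [0.5953 0.1644 0.3001] jaw 105.34201486813151 z [ 0.0004  0.0061 -1.    ] F [-0.2441 -0.3086 -0.372 ] T [-0.0111  0.0092  0.0621] q [ 0.147   0.0366  1.6358  0.006   1.4679 -1.6922] op 0.08561100431148783
```

>>> {"name": "arm_command", "arguments": {
  "rows": "-1 0 -25 -0.35 0 0;-1 0 -50 -0.35 0 0;-1 0 -66 -0.35 0 0;-1 0 -74 -0.35 0 0;-1 0 -74 -0.35 0 0"
}}

```text
t: 9.12
tool_pos: [0.5941, 0.1645, 0.226]
tool_rot: [-0.42, 3.113, -0.0]
contact_force: [0.3, 0.1, 1.1]
opening: 0.0854
```

```bash
python3 - <<'E'
from h import *
st()
a=cam("top");b=cam("side")
A=cv2.resize(a["frame"][150:300,130:280],(400,400));B=cv2.resize(b["frame"][90:220,180:310],(400,400),interpolation=cv2.INTER_CUBIC)
save(np.hstack([A,B]),"c1.png")
E
```

```text
t 9.125 pos [0.5941 0.1645 0.226 ] jaw 105.35583233231148 z [ 0.     -0.0001 -1.    ] F [0.2714 0.0589 1.1257] T [-0.0213 -0.0169  0.0036] q [ 0.1496  0.0914  1.705  -0.0001  1.3452 -1.6892] op 0.0853820807784343
```

View pics/c1.png

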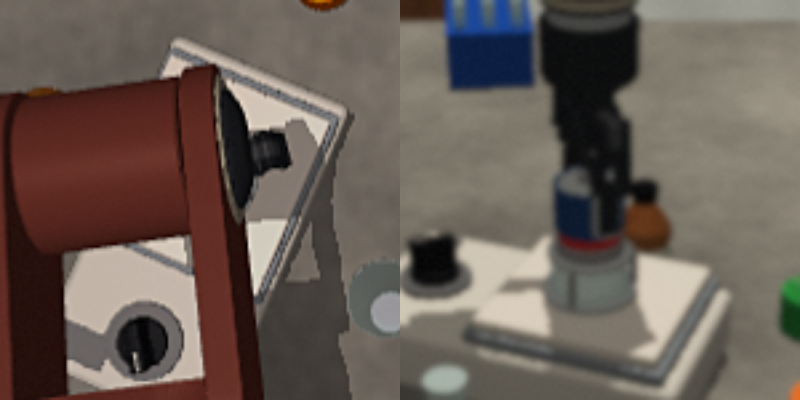

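The side view shows the collar at crop (590,205) between the fingers, with the near finger in front of it. I'll close gently to see how the contact settles.

>>> {"name": "arm_command", "arguments": {
  "rows": "0 0 0 0 0 0;0 0 0 0 0 0;0 0 0 0 0 0;0 0 0 0 0 0",
  "jaw": 0.2,
  "squeeze": 25
}}

```text
t: 9.72
tool_pos: [0.5952, 0.1649, 0.2287]
tool_rot: [-0.419, 3.109, 0.001]
contact_force: [-2.0, 2.3, 5.6]
opening: 0.0569
```

```bash
python3 -c "
from h import *
st()"
```

```text
t 9.725 pos [0.5952 0.1649 0.2287] jaw 105.34930528452463 z [ 0.004   0.0012 -1.    ] F [-1.9715  2.3031  5.5809] T [ 0.2928  0.194  -0.0512] q [ 0.1497  0.0897  1.7021  0.0006  1.3457 -1.6892] op 0.056912224949903695
```

>>> {"name": "arm_command", "arguments": {
  "rows": "0 0 -2 0 0 0;0 0 -3 0 0 -4;0 0 -3 0 0 -8;0 0 -3 0 0 -12;0 0 -3 0 0 -16;0 0 -3 0 0 -20;0 0 -3 0 0 -20",
  "squeeze": 50
}}

```text
t: 10.6
tool_pos: [0.5954, 0.1647, 0.2279]
tool_rot: [0.127, 3.134, -0.001]
contact_force: [-4.0, -0.9, 9.1]
opening: 0.0564
```

```bash
python3 -c "
from h import *
st()"
```

```text
t 10.6 pos [0.5954 0.1647 0.2279] jaw 85.34399365518982 z [ 0.0048 -0.0008 -1.    ] F [-3.969  -0.936   9.1368] T [-0.0567  0.9492  0.1203] q [ 0.15    0.0908  1.7024 -0.0016  1.3438 -1.3392] op 0.056403193654818745
```

>>> {"name": "arm_command", "arguments": {
  "rows": "0 0 -3 0 0 -4;0 0 -3 0 0 -8;0 0 -3 0 0 -12;0 0 -3 0 0 -12"
}}

```text
t: 11.1
tool_pos: [0.5949, 0.1646, 0.2237]
tool_rot: [0.453, 3.106, -0.003]
contact_force: [-0.2, 1.6, -2.1]
opening: 0.0565
```

```bash
python3 -c "
from h import *
st()"
```

```text
t 11.1 pos [0.5949 0.1646 0.2237] jaw 73.39801737035687 z [ 0.0027 -0.0022 -1.    ] F [-0.2167  1.5706 -2.0956] T [0.1142 0.0382 0.074 ] q [ 0.1504  0.0945  1.7058 -0.0027  1.339  -1.13  ] op 0.05650339268805621
```

The collar has dropped 4 mm and the push force has vanished, so the keyways are engaging. I'll push down next.

>>> {"name": "arm_command", "arguments": {
  "rows": "0 0 -1 0 0 0;0 0 -2 0 0 -1;0 0 -3 0 0 -2;0 0 -4 0 0 -2;0 0 -4 0 0 -2",
  "squeeze": 70
}}

```text
t: 11.72
tool_pos: [0.5952, 0.1649, 0.2206]
tool_rot: [0.507, 3.096, -0.002]
contact_force: [-2.1, 1.4, 4.7]
opening: 0.0561
```

```bash
python3 -c "
from h import *
st()"
```

```text
t 11.725 pos [0.5952 0.1649 0.2206] jaw 71.39840670902426 z [ 0.0037 -0.0017 -1.    ] F [-2.1457  1.376   4.749 ] T [0.2628 0.3413 0.0013] q [ 0.1506  0.0976  1.7078 -0.0023  1.3327 -1.095 ] op 0.05614274429446972
```

>>> {"name": "arm_command", "arguments": {
  "rows": "0 0 -2 0 0 0;0 0 -4 0 0 0;0 0 -6 0 0 0;0 0 -8 0 0 0;0 0 -8 0 0 0;0 0 -8 0 0 0",
  "squeeze": 100
}}

```text
t: 12.48
tool_pos: [0.5953, 0.1649, 0.2182]
tool_rot: [0.507, 3.096, -0.002]
contact_force: [-14.3, -1.6, 23.6]
opening: 0.0557
```

```bash
python3 -c "
from h import *
st()"
```

```text
t 12.475 pos [0.5953 0.1649 0.2182] jaw 71.41151848994664 z [ 0.0038 -0.0022 -1.    ] F [-14.2944  -1.5907  23.6423] T [-0.2519  2.3338  0.0658] q [ 0.1508  0.1002  1.7093 -0.0028  1.3287 -1.095 ] op 0.0557476966259771
```

>>> {"name": "arm_command", "arguments": {
  "rows": "-1 0 -6 0 0 0;-2 0 -8 0 0 0;-3 0 -8 0 0 0;-3 0 -8 0 0 0"
}}

```text
t: 12.98
tool_pos: [0.5948, 0.1649, 0.2182]
tool_rot: [0.505, 3.088, -0.001]
contact_force: [-9.0, -2.5, 26.7]
opening: 0.0556
```

```bash
python3 - <<'E'
from h import *
st()
b=cam("side")
B=cv2.resize(b["frame"][125:200,205:280],(600,600),interpolation=cv2.INTER_CUBIC)
save(B,"c2.png")
E
```

```text
t 12.975 pos [0.5948 0.1649 0.2182] jaw 71.41424554293891 z [ 0.0118 -0.0024 -0.9999] F [-9.0366 -2.4904 26.6961] T [-0.4269  1.6241  0.0105] q [ 0.1513  0.0955  1.7143 -0.0042  1.3204 -1.094 ] op 0.055566600897224566
```

View pics/c2.png

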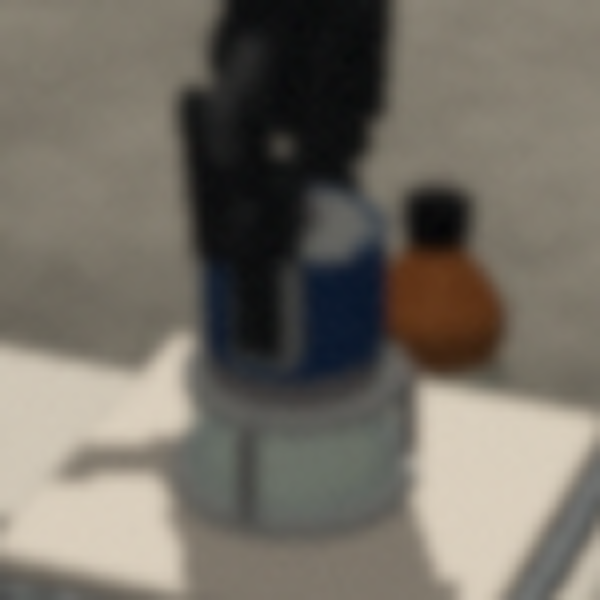

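The collar has sunk and no red ring is visible. Its front lower edge is at crop y≈378, about row 172. I'll check the amount of drop against projections.

```bash
python3 - <<'E'
from h import *
st()
b=cam("side"); old=cv2.imread("pics/s0.png")[...,::-1]
c=np.array([.5948,.1645]); v=(-b["R"].T@b["t"])[:2]-c; v/=np.linalg.norm(v)
f=c+.029*v
for z in(.153,.147,.1438,.142): print(z,proj(b,[[*f,z]]))
# top rim right-back edge too
for x in (246,248):
  print(x); 
  for y in range(148,182): print(y,old[y,x],b["frame"][y,x])
E
```

```text
t 13.025 pos [0.5948 0.1649 0.2181] jaw 71.41696319059989 z [ 0.0116 -0.0024 -0.9999] F [-8.2914 -1.5481 27.9115] T [-0.3873  1.6507 -0.0259] q [ 0.1514  0.0956  1.7143 -0.0043  1.3205 -1.0941] op 0.05590191304172967
0.153 [[241.7589 168.2837]]
0.147 [[241.7732 170.4134]]
0.1438 [[241.7809 171.5431]]
0.142 [[241.7851 172.1767]]
246
148 [164 163 157] [50 53 56]
149 [166 165 159] [76 78 80]
150 [170 170 162] [91 91 89]
151 [162 162 157] [96 96 92]
152 [132 135 137] [98 97 93]
153 [ 85  93 103] [97 97 92]
154 [39 50 66] [99 99 95]
155 [17 28 47] [94 95 92]
156 [13 25 43] [81 84 86]
157 [13 24 43] [55 61 70]
158 [12 25 43] [35 43 58]
159 [11 23 42] [19 30 48]
160 [10 22 41] [14 27 46]
161 [11 22 41] [13 26 45]
162 [11 23 42] [12 25 46]
163 [12 23 42] [11 24 44]
164 [12 24 42] [12 26 45]
165 [14 24 42] [13 25 46]
166 [20 23 41] [12 24 45]
167 [42 22 36] [11 26 44]
168 [66 17 25] [12 25 46]
169 [78 19 20] [13 27 46]
170 [77 30 30] [16 28 46]
171 [70 48 47] [28 35 48]
172 [61 54 52] [44 46 52]
173 [61 57 56] [58 55 57]
174 [65 62 61] [67 65 63]
175 [83 81 78] [80 77 75]
176 [104 103  99] [9
[... 392 characters left out ...]

156 [12 24 42] [62 67 75]
157 [12 24 42] [37 45 60]
158 [11 22 41] [19 31 49]
159 [12 24 42] [14 26 46]
160 [12 24 42] [12 25 44]
161 [12 23 41] [12 25 45]
162 [11 24 42] [12 26 45]
163 [10 21 40] [11 23 43]
164 [11 23 42] [12 24 44]
165 [14 21 40] [12 26 44]
166 [32 21 37] [13 25 45]
167 [57 18 29] [13 26 45]
168 [73 19 22] [14 26 45]
169 [78 30 28] [15 26 45]
170 [72 43 41] [22 31 45]
171 [65 51 49] [37 39 49]
172 [59 53 52] [51 51 54]
173 [60 58 55] [61 59 58]
174 [70 69 66] [74 72 69]
175 [93 92 88] [86 85 81]
176 [110 110 104] [92 91 87]
177 [107 108 102] [90 92 86]
178 [96 98 92] [91 94 87]
179 [ 96 100  92] [100 105  96]
180 [ 98 103  94] [103 109  99]
181 [ 99 106  96] [106 112 102]
```

The measured drop is 4.0 to 4.4 px, against 3.9 px expected for 11 mm. The red band is gone and z stays put as the push rises, so the collar is home. I'm handing in while holding it.

```bash
python3 -c "
from h import *
print(workorder.finish_job()); st()"
```

```text
the job is handed in; nothing more can be done
None
the job is handed in; nothing more can be done
```

I turned the speed knob to its anticlockwise stop, dropped the collar over its pins, pushed it fully home, and handed the job in at about 13 s still holding it. The hand-in reports no verdict, so what follows is from my own last checks.

- **Knob:** I turned it about 66° anticlockwise, until the wrist torque jumped from near zero to 1.6 N m, which I took as the stop. It kept its place after release, seen from above.
- **Collar:** It dropped after about 32° clockwise. Pushed down with about 27 N and gripped at 100 N, it stopped moving at TCP z = 0.218.
- **Home check:** In the side view the collar sank 4.0–4.4 px, against 3.9 px expected for 11 mm, and the red seal ring is no longer visible. The tool tilt was 0.012 rad.
- **Disagreements:** The TCP itself sank only 9.7 mm from the raised reading, 1.3 mm short of 11 mm. I put that down to give in the grip. A side force of about 8 N also remained on the collar.
- **Bystanders:** I never touched the bottle, flask or jar. I did not re-measure their positions.

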